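# Index the hat block to its next hole

### The job

On the millinery stand, press the thumb plunger down with the fingertips to free the turntable and, keeping it down, push it round anticlockwise (seen from above) to the very next hole, not past it; then let the plunger spring fully up into that hole and draw the hand clear. Do not touch the wooden hat block or turn the table the wrong way, and leave the loose things on the bench where they are.

Things in the scene. Friction and masses are not known exactly. Their poses are not given: they have to be found in the camera images.
- stand: The stand, fixed to the bench, yaw random. Origin on the turning axis at bench height, z up. Dark foot 216 mm across; on it a fixed aluminium ring (index plate), about 290 mm across, top 48 mm above the bench, with eight square 20 mm holes evenly spaced 122 mm from the axis, the first along the stand's own -x. Inside it the grey turntable disc, 196 mm across, top at 60 mm.
- axis (a point): point on the vertical turning axis, at the top of the turntable disc (60 mm above the bench)
- turntable (a joint): turntable angle in rad, anticlockwise from above positive; 0 (within 0.015) at the start, next hole at +0.785 (45 degrees). Friction (0.25 N m) holds it where it is left. A grey forked arm reaches out from it over the ring (along the stand's -x at 0), the plunger at its end, 170 mm from the axis. With the pin in a hole it has only about 0.035 rad of play either way and cannot be turned.
- plunger (a joint): how far the plunger is down, m: 0 fully up, 0.014 at its stop; the spring takes 4 N to start, 10 N at the stop. Its tapered 12 mm pin stands up into a hole of the ring from below, on a yoke, and is clear of the ring when pressed 10 mm or more. Let up between holes, it stays about 9 mm down, rubbing under the ring; turned on lightly it springs up when a hole comes over the pin.
- plunger_pad (a point): centre of the floor of the plunger's round black dished top (54 mm across, 5 mm rim, 44 mm inside), facing up; 84 mm above the bench when up; sinks and goes round with the plunger. A fingertip pressing in it carries the table round by the rim or by friction. Free space above and round it; the hat block's side is 78 mm or more away, towards the axis
- next_hole (a point): centre, at the plate's top face, of the hole the pin must go to (122 mm from the axis; the plunger's dish then stands on the same radius, 170 mm from the axis)
- hat_block: oval wooden hat block on the turntable, 160 x 184 mm, its top 154 mm above the bench; origin on the axis at the block's underside (60 mm); turns with the table; not to be touched
- spool_a: bystander: copper-brown thread spool, 34 mm across, 56 mm tall, standing; leave alone
- spool_b: bystander: red-brown thread spool, 34 mm across, 56 mm tall, standing; leave alone
- pin_dish: bystander: white china pin dish, 68 mm across, 28 mm tall; leave alone
- bead_jar: bystander: glass jar with steel cap, 52 mm across, 75 mm tall; leave alone
- weight: bystander: brass weight with a knob, 48 mm across, 54 mm tall; leave alone
- eraser: bystander: cork-coloured block, 75 x 35 x 20 mm; leave alone
- brush: bystander: brush lying down, 180 mm long; leave alone

How it is judged:
On the way, in this order (a step that is already met when the one before it is completed fails the run):
1. the plunger is pressed in at least 9.5 mm while the table is still at its first hole (within 0.08 rad) (value of joint plunger above 0.0095 m and value of joint turntable between -0.08 and 0.08 rad), for 0.05 s.
2. the table has come round to the next hole (0.785 within 0.05 rad) (value of joint turntable between 0.735 and 0.835 rad), for 0.1 s.
At the end, for the whole second after the job is handed in: The turntable rests at the next hole (0.785 rad within 0.05) with the plunger sprung up (less than 2 mm from fully up) (all of step 2 and value of joint plunger below 0.002 m and velocity of joint turntable between -0.03 and 0.03 rad/s); the robot touches nothing.
It fails at once if the table is turned on past the next hole (beyond 1.1 rad) (value of joint turntable above 1.1 rad).
It fails at once if the table is turned the wrong way (below -0.15 rad) (value of joint turntable below -0.15 rad).
It fails at once if the hat block is touched by the robot (over 1 N) (contact force between any of the fingers, the arm and hat_block above 1 N).
It fails at once if a loose thing on the bench is moved or lifted (over 20 mm) (distance of any of spool_a, spool_b, pin_dish, bead_jar, weight, eraser, brush from where it was at the start of the episode above 0.02 m).
It also fails if it takes over 35 s, if anything falls off the work surface, if the arm or the gripper's body presses on something with over 40 N, if the wrist force passes 120 N, or if a joint passes its speed limit or range.

### The arm

A 6-joint arm with a two-finger parallel gripper is mounted at the origin on the work surface. World frame = base frame: x ahead of the robot, y to its left, z up, the work surface at z = 0. Lengths are in m, angles in rad, forces in N, time in s.
With the tool pointing down it reaches from about 0.35 to 0.775 m from the base axis. Payload 5.5 kg.
Tool frame: the origin (TCP) lies on the centre line of the jaws, within the pads' length; the fingertips stand 11 mm ahead of it and the grasp point (between the pads) lies 8 mm behind it (env.nose_length is the distance from the TCP to the fingertips, in m); x points along the fingers, z is the direction in which the jaws open and shut, and the axes are right-handed (so a half turn about x gives the same grasp; the last joint's range is limited). The gripper opens to 85 mm and grips with 20 to 120 N. Pads are 22 mm wide; open, the fingers measure 114 mm over their backs; the gripper's body (76 mm by 85 mm) begins 54 mm behind the grasp point. The pads swing forward as they close: fully open they stand 13 mm farther back than shut.
Start: joints at [-1.357, 0.313, 0.046, 1.304, 0, 1.431], TCP at [0.199, -0.539, 0.242] pointing down, gripper open.
Joint ranges: [-2.76, 2.76], [-0.86, 1.69], [-1.03, 1.26], [-2.2, 2.34], [-1.47, 1.5], [-3.14, 3.14]. Speed limits (rad/s): [2.57, 2.57, 3.14, 3.14, 3.14, 3.14].

### API

Orientations are given as a unit quaternion [w, x, y, z].
In Python, from workcell import env gives the robot as it stands. The module is installed in compiled form; this text tells all that it offers.
- The arm moves only by the tool step_arm, never from a script. Its argument "moves" is a list that holds one entry, the list of rows, each a list of 7 numbers: the turn, a rotation vector about the tool's x, y, z in rad, then the shift along the tool's x, y, z in m, then the opening, from 0 (shut) to 1 (fully open). In form: [[[rx, ry, rz, tx, ty, tz, grip], ...]]. A call has 1 to 12 rows; each row is the pose to reach, as a shift and turn from the pose measured when the call began, along the tool's axes at that moment; what a row does not reach only later rows make up. A row lasts 1/10 s, in which the tool goes at most 50 mm and 8.59 degrees, less where a joint would pass 70% of its speed; a pose out of reach is approached as far as the arm can. A call with a gripper value outside its range is refused whole. The fingers move at their own pace and stop on an object; "force" is the grip in N (left out, the last holds). Time passes only in rows, so rows that repeat a pose let the fingers close. It gives the time, the measured TCP pose, the force and the opening at its end, in the units of the state.
- env.get_state(): the state, without advancing time (a new reading comes with each control period).
- env.read_camera(name): name is "scene" or "top" or "wrist"; returns (picture, depth): 384x512x3 uint8, red, green, blue; 384x512 float32, m along the optical axis (not along the pixel's ray), 0 where there is no reading.
- env.get_calibration(name): a dict with "mtx" (3x3 intrinsics, pixels), "camera_from_world" (4x4, takes a point from world to camera coordinates); the wrist camera has in their place "T_tool_cam" (4x4, takes a point from camera to tool coordinates, whose origin is the TCP and whose axes are the tool frame's). Camera axes: x right, y down, z forward; pixel columns grow to the right and rows downward; lengths in m; the calibration is good to about 2 mm. A picture is of the moment at which its call begins: read the wrist's pose just before it. get_calibration takes no time and is no camera call.
- env.hand_in(): hands the job in, once; it reports no verdict.
Trained networks look in the newest picture that a camera, given by its name, has taken for a name from the list of things; names that differ only in an ending like _2 or _b are one class to them, and where a whole thing is asked for, a point or a joint stands for the part that bears it (a point fixed in the world has none). Each returns a list of dicts, best first, with "confidence" (0 to 1); they miss things now and then, are a little off and sometimes report something else, mostly with a low value. They report only what shows in the picture. A call takes as long as a camera call.
- env.boxes_of(camera, thing): "uv" ([column, row] in pixels, amid what is visible of it).
- env.silhouettes(camera, thing): "mask" (384x512 bool, what is visible of it) and "uv" ([column, row] in pixels, amid what is visible of it).
The state is a dict: "clock": time; "joint_pos": joint angles; "qvel": joint speeds; "tau": joint torques, N m; "tcp_pos": TCP position; "orientation": TCP orientation; "wrist_force": force on the tool from outside, world axes, zero at the start; "ft_torque": the same for the moment, N m; "finger_gap": finger opening in m.
Only numpy, scipy, OpenCV 4.12 (cv2) and the standard library are available. Lean on these libraries where they do the work, as an engineer would, in place of code of your own. Each camera call takes 0.05 s, during which the arm holds its last target.

## Working session

There is one attempt and no reset: what is moved stays moved. The work goes in short steps, Python scripts to look and compute and a tool call to move; the robot and the scene stay as the last step left them, time stands still between calls to the robot, and variables do not carry over. Pictures are saved under pics/ and viewed, and the job is handed in when it is done.

Besides the shell and the picture viewer there is one more tool, called after "Call:" in YAML: its name, and indented under it one key for each argument. step_arm: Moves the arm, as the interface text tells. Its arguments: {"type":"object","properties":{"moves":{"type":"array","items":{"type":"array","items":{"type":"array","items":{"type":"number"}}}},"force":{"type":"number"}},"required":["moves"]}

```bash
mkdir -p pics; cat > h.py <<'E'
import numpy as np, cv2
from scipy.spatial.transform import Rotation as R
from workcell import env
def save(name,img): cv2.imwrite('pics/'+name,cv2.cvtColor(img,cv2.COLOR_RGB2BGR))
def Rq(q): return R.from_quat([q[1],q[2],q[3],q[0]]).as_matrix()
def cam2world(name,st=None):
    c=env.get_calibration(name)
    if name=='wrist':
        T=np.eye(4);T[:3,:3]=Rq(st['orientation']);T[:3,3]=st['tcp_pos'];return T@np.array(c['T_tool_cam']),np.array(c['mtx'])
    return np.linalg.inv(np.array(c['camera_from_world'])),np.array(c['mtx'])
def cloud(name,depth,st=None):
    T,K=cam2world(name,st)
    v,u=np.mgrid[:384,:512]
    P=np.stack([(u-K[0,2])/K[0,0]*depth,(v-K[1,2])/K[1,1]*depth,depth],-1)
    W=P@T[:3,:3].T+T[:3,3]; W[depth<=0]=np.nan
    return W
E
python3 - <<'E'
from h import *
st=env.get_state();print(st)
for n in ['scene','top']:
    p,d=env.read_camera(n);save(n+'0.png',p);np.savez('/tmp/'+n+'.npz',p=p,d=d)
    W=cloud(n,d)
    for t in ['plunger_pad','plunger','next_hole','turntable','hat_block','stand']:
        try:
            for r in env.silhouettes(n,t)[:2]:
                m=r['mask']; w=W[m]; print(n,t,r['confidence'],np.round(r['uv'],1),m.sum(),np.round(np.nanmedian(w,0),4),np.round(np.nanmax(w[:,2]),3))
        except Exception as e: print(n,t,e)
print(env.get_state()['clock'])
E
```

```text
{'clock': 0.0, 'joint_pos': array([-1.35661755e+00,  3.14004590e-01,  4.49450237e-02,  1.30358974e+00,
        9.29171897e-06,  1.43120916e+00]), 'qvel': array([-1.67439120e-05,  5.95087922e-04,  1.26274162e-03,  7.97779810e-05,
       -2.59822886e-04, -4.66957692e-04]), 'tau': array([-4.75561239e-05, -4.80627394e+01,  2.98533136e+01,  1.95155467e-02,
       -1.43738439e-04,  9.92702454e-08]), 'tcp_pos': array([ 0.19909152, -0.53889678,  0.24139258]), 'orientation': array([ 0.57970128,  0.40466534,  0.58065721, -0.40376923]), 'wrist_force': array([-0.66588954,  0.35138964, -0.83019511]), 'ft_torque': array([-0.02225766, -0.00162113,  0.00471382]), 'finger_gap': 0.08527149113867788}
scene plunger_pad 0.87 [312.3 236.5] 377 [0.5086 0.1921 0.0846] 0.092
scene plunger_pad 0.73 [242.1 233.2] 6117 [0.6365 0.1082 0.1221] 0.157
scene plunger 0.93 [310.  233.1] 419 [0.5092 0.1912 0.0845] 0.092
scene next_hole 0.81 [239.8 240.2] 10353 [0.6474 0.1084 0.0594] 0.157
scene turntable 0.8 [242.3 236.7] 6130 [0.6364 0.1078 0.1221] 0.157
scene hat_block 0.78 [239.7 228.2] 4220 [0.6441 0.0943 0.1381] 0.157
scene stand 0.97 [241.5 241.7] 10583 [0.6467 0.1079 0.0589] 0.157
scene stand 0.17 [310.1 235. ] 386 [0.5095 0.1913 0.0845] 0.092
top plunger_pad 0.84 [180.7 206.4] 350 [0.5085 0.1894 0.0841] 0.093
top plunger 0.75 [177.  203.4] 358 [0.5103 0.1915 0.0841] 0.093
top plunger 0.67 [229.1 159.3] 3401 [0.6093 0.0627 0.1414] 0.159
top next_hole 0.62 [227.2 167.5] 8919 [0.6    0.0675 0.0562] 0.159
top turntable 0.56 [227.1 168.3] 4367 [0.5963 0.0709 0.1345] 0.159
top hat_block 0.95 [225.2 160.8] 3424 [0.6094 0.0634 0.1413] 0.159
top stand 0.63 [228.3 167.4] 8766 [0.5996 0.0682 0.0572] 0.159
0.7
```

View pics/scene0.png

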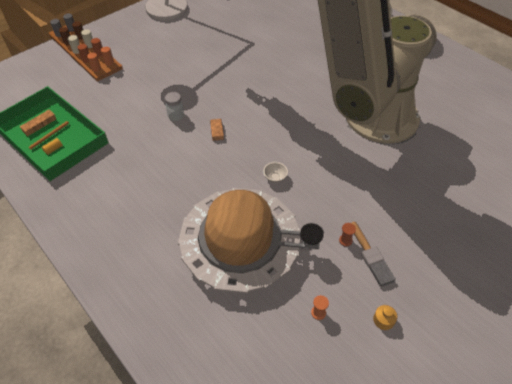

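View pics/top0.png

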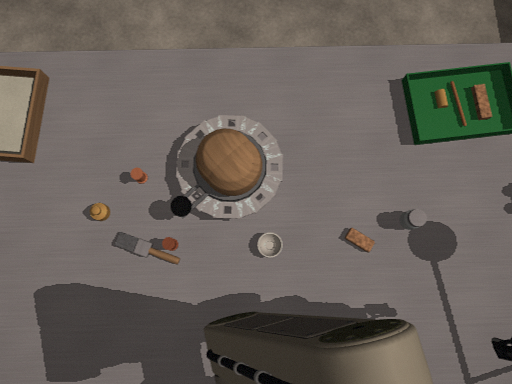

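```bash
python3 - <<'E'
from h import *
from scipy.optimize import least_squares
for n in ['top','scene']:
    z=np.load('/tmp/'+n+'.npz');W=cloud(n,z['d'])
    # ring plate top: z in .045-.051, near
    m=(abs(W[...,2]-.048)<.004)&(np.hypot(W[...,0]-.62,W[...,1]-.07)<.19)
    P=W[m]; print(n,len(P),P.min(0),P.max(0))
    # outer circle: fit, radius 145: take farthest points by angle
    c=np.array([.62,.07])
    for _ in range(15):
        a=np.arctan2(P[:,1]-c[1],P[:,0]-c[0]);r=np.hypot(P[:,0]-c[0],P[:,1]-c[1])
        ok=(r<.155)
        b=((a+np.pi)/(2*np.pi)*60).astype(int);E=[]
        for k in range(60):
            s=(b==k)&ok
            if s.sum()>3: i=np.where(s)[0][np.argmax(r[s])];E.append(P[i,:2])
        E=np.array(E)
        f=least_squares(lambda p:np.hypot(E[:,0]-p[0],E[:,1]-p[1])-p[2],[*c,.145],loss='soft_l1',f_scale=.002)
        c=f.x[:2]
    print(n,'ring',f.x,len(E))
    # dish rim & floor
    m=(W[...,2]>.078)&(W[...,2]<.097)&(np.hypot(W[...,0]-.509,W[...,1]-.191)<.032)
    Q=W[m];print('dish n',len(Q),(Q.min(0)+Q.max(0))/2,Q.max(0)-Q.min(0)); 
    rim=Q[Q[:,2]>.0875];g=least_squares(lambda p:np.hypot(rim[:,0]-p[0],rim[:,1]-p[1])-p[2],[.509,.191,.025],loss='soft_l1',f_scale=.002)
    print('rimfit',g.x,len(rim)); d=g.x[:2]-c; print('dist',np.hypot(*d),'ang',np.degrees(np.arctan2(d[1],d[0])))
E
```

```text
top 3610 [ 0.47833829 -0.0774078   0.04400377] [0.76863964 0.21022743 0.05196631]
top ring [0.62319796 0.06578856 0.1451935 ] 60
dish n 351 [0.50756007 0.19126872 0.08580398] [0.05312579 0.05270591 0.01509778]
rimfit [0.5081319  0.19062812 0.02456891] 65
dist 0.16977960302381576 ang 132.66712009500736
scene 3946 [ 0.47674467 -0.0792698   0.04400178] [0.76885915 0.21179787 0.05199466]
scene ring [0.62313743 0.06647349 0.14591342] 60
dish n 404 [0.50904405 0.19191996 0.08528521] [0.05452643 0.05557454 0.01403552]
rimfit [0.50847641 0.19214206 0.02466766] 102
dist 0.1701168374282786 ang 132.37757843944348
```

The top and scene cameras agree to about 1 mm. The axis is at (0.623, 0.066), the dish at (0.508, 0.191, floor 0.084), radius 0.170 and angle 132.5°, so the goal angle is 177.5°. Next I'll work out the approach orientation.

```bash
python3 - <<'E'
from h import *
print('nose',env.nose_length)
st=env.get_state();print(np.round(Rq(st['orientation']),3))
print(np.round(env.get_calibration('wrist')['T_tool_cam'],3))
z=np.load('/tmp/top.npz');W=cloud('top',z['d'])
a=np.radians(177.5);print('goal',.6232+.17*np.cos(a),.0661+.17*np.sin(a))
for t in ['pin_dish','spool_a','bead_jar','weight','brush','eraser']:
    for r in env.silhouettes('top',t)[:2]:
        w=W[r['mask']];print(t,r['confidence'],np.round(r['uv']),np.round(np.nanmedian(w,0),3))
E
```

```text
nose 0.011
[[ 0.     0.938  0.346]
 [-0.     0.346 -0.938]
 [-1.    -0.     0.   ]]
[[ 0.    -0.283  0.959 -0.132]
 [-0.001 -0.959 -0.283  0.072]
 [ 1.    -0.001 -0.    -0.   ]
 [ 0.     0.     0.     1.   ]]
goal 0.45336180233108414 0.07351529585210714
pin_dish 0.85 [268. 246.] [ 0.408 -0.04   0.015]
spool_a 0.67 [171. 243.] [0.415 0.224 0.054]
spool_a 0.54 [137. 176.] [0.6   0.313 0.053]
bead_jar 0.79 [412. 218.] [ 0.467 -0.413  0.072]
bead_jar 0.22 [232. 160.] [0.609 0.062 0.142]
weight 0.67 [100. 211.] [0.504 0.419 0.031]
weight 0.55 [170. 245.] [0.413 0.224 0.054]
brush 0.56 [140. 247.] [0.408 0.308 0.017]
eraser 0.85 [355. 242.] [ 0.418 -0.281  0.018]
eraser 0.32 [228. 167.] [0.6   0.068 0.057]
```

Call:
step_arm:
  moves:
    - [[-0.1,0,0,0,0.02,-0.015,0],[-0.2,0,0,0,0.055,-0.04,0],[-0.3,0,0,0,0.09,-0.067,0],[-0.4,0,0,0,0.125,-0.093,0],[-0.5,0,0,0,0.16,-0.12,0],[-0.6,0,0,0,0.195,-0.145,0],[-0.7,0,0,0,0.23,-0.171,0],[-0.8,0,0,0,0.265,-0.197,0],[-0.9,0,0,0,0.295,-0.22,0],[-1.0,0,0,0,0.315,-0.235,0],[-1.0,0,0,0,0.325,-0.242,0],[-1.0,0,0,0,0.325,-0.242,0]]

```text
clock: 2.2
tcp_pos: [0.4208, -0.199, 0.2424]
orientation: [0.703, 0.076, 0.703, -0.077]
wrist_force: [-0.5, -0.7, 0.0]
finger_gap: -0.0002
```

```bash
cat >> h.py <<'E'
def to(target,yyaw,st=None):
    st=st or env.get_state();Rm=Rq(st['orientation']);t=np.array(target)-st['tcp_pos']
    y=np.array([np.cos(yyaw),np.sin(yyaw),0]);x=np.array([0,0,-1.]);Rt=np.stack([x,y,np.cross(x,y)],1)
    return np.round(R.from_matrix(Rm.T@Rt).as_rotvec(),3),np.round(Rm.T@t,4)
def rep():
    st=env.get_state();print('clk',round(st['clock'],2),'tcp',np.round(st['tcp_pos'],4),'F',np.round(st['wrist_force'],1),'q',np.round(st['joint_pos'],3),'gap',round(st['finger_gap'],4));Rm=Rq(st['orientation']);print('yyaw',np.degrees(np.arctan2(Rm[1,1],Rm[0,1])),'x',np.round(Rm[:,0],3));return st
E
python3 - <<'E'
from h import *
rep();print(to([.508,.1915,.15],np.radians(135)))
E
```

```text
clk 2.2 tcp [ 0.4208 -0.199   0.2424] F [-0.5 -0.7  0. ] q [-0.614  0.101 -0.221  1.248 -0.     1.173] gap -0.0002
yyaw 77.57672180335163 x [ 0. -0. -1.]
(array([-1.002,  0.   ,  0.   ]), array([0.0923, 0.4001, 0.0011]))
```

Call:
step_arm:
  moves:
    - [[-0.1,0,0,0,0.03,0,0],[-0.2,0,0,0,0.07,0,0],[-0.3,0,0,0,0.11,0,0],[-0.4,0,0,0.01,0.15,0,0],[-0.5,0,0,0.02,0.19,0,0],[-0.6,0,0,0.03,0.23,0,0],[-0.7,0,0,0.04,0.27,0,0],[-0.8,0,0,0.06,0.31,0,0],[-0.9,0,0,0.07,0.35,0.001,0],[-1.0,0,0,0.08,0.38,0.001,0],[-1.0,0,0,0.09,0.4,0.001,0],[-1.0,0,0,0.092,0.4,0.001,0]]

```text
clock: 3.4
tcp_pos: [0.5081, 0.1918, 0.1488]
orientation: [0.653, -0.27, 0.654, 0.27]
wrist_force: [0.6, -1.0, -0.3]
finger_gap: -0.0
```

```bash
python3 - <<'E'
from h import *
st=rep();p,d=env.read_camera('wrist');save('w1.png',p);W=cloud('wrist',d,st)
m=(W[...,2]>.0885)&(W[...,2]<.097)&(np.hypot(W[...,0]-.508,W[...,1]-.191)<.035)
print(m.sum());Q=W[m]
if m.sum()>20: print((Q.min(0)+Q.max(0))/2,Q.max(0)-Q.min(0))
print(to([.508,.1915,.098],np.radians(135)))
p,d=env.read_camera('scene');save('s1.png',p[120:340,180:440].repeat(2,0).repeat(2,1))
E
```

```text
clk 3.4 tcp [0.5081 0.1918 0.1488] F [ 0.6 -1.  -0.3] q [ 0.213  0.299 -0.208  1.065 -0.     1.001] gap -0.0
yyaw 134.84603786475142 x [-0.001 -0.001 -1.   ]
1252
[0.50892853 0.19096745 0.08992193] [0.05434852 0.05477093 0.00284133]
(array([-0.003, -0.002, -0.   ]), array([0.051 , 0.0004, 0.0009]))
```

View pics/w1.png

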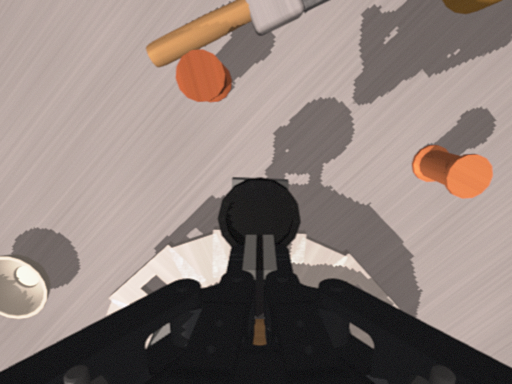

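View pics/s1.png

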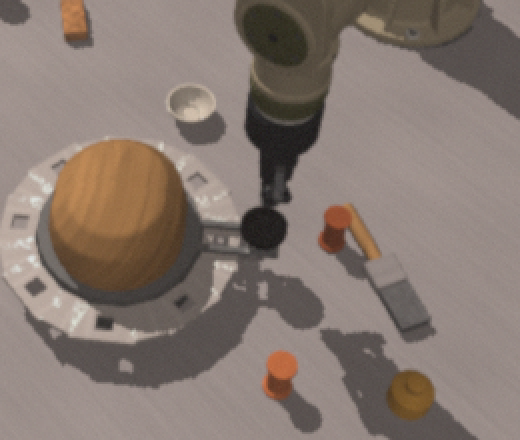

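Call:
step_arm:
  moves:
    - [[0,0,0,0.015,0,0,0],[0,0,0,0.035,0,0,0],[0,0,0,0.045,0,0,0],[0,0,0,0.05,0,0,0],[0,0,0,0.055,0,0,0],[0,0,0,0.058,0,0,0],[0,0,0,0.058,0,0,0]]

```text
clock: 4.2
tcp_pos: [0.5084, 0.1896, 0.0923]
orientation: [0.654, -0.27, 0.654, 0.268]
wrist_force: [0.9, -2.3, 4.0]
finger_gap: 0.0003
```

```bash
python3 - <<'E'
from h import *
rep()
E
```

```text
clk 4.2 tcp [0.5084 0.1896 0.0923] F [ 0.9 -2.3  4. ] q [ 0.21   0.344 -0.294  0.933 -0.002  1.   ] gap 0.0003
yyaw 134.73091282243817 x [ 0.    -0.002 -1.   ]
```

Call:
step_arm:
  moves:
    - [[0,0,0,0.003,0,0,0],[0,0,0,0.006,0,0,0],[0,0,0,0.009,0,0,0],[0,0,0,0.011,0,0,0],[0,0,0,0.011,0,0,0]]

```text
clock: 4.7
tcp_pos: [0.509, 0.19, 0.0822]
orientation: [0.654, -0.27, 0.653, 0.268]
wrist_force: [-1.3, -0.5, 8.5]
finger_gap: -0.0
```

```bash
python3 - <<'E'
from h import *
st=rep()
c=np.array([.6232,.0663])
p=st['tcp_pos'];d=p[:2]-c;print(np.hypot(*d),np.degrees(np.arctan2(d[1],d[0])))
a0=np.arctan2(d[1],d[0]);r=np.hypot(*d)
for k in range(1,13):
    t=np.radians(45)*k/12
    a=a0+t; print(k,to([c[0]+r*np.cos(a),c[1]+r*np.sin(a),p[2]],np.radians(135),st))
E
```

```text
clk 4.7 tcp [0.509  0.19   0.0822] F [-1.3 -0.5  8.5] q [ 0.21   0.354 -0.308  0.908 -0.002  1.   ] gap -0.0
yyaw 134.75081292499786 x [ 0.002 -0.001 -1.   ]
0.16838861469474878 132.71304043395173
1 (array([-0.004,  0.   ,  0.002]), array([-0.   ,  0.   , -0.011]))
2 (array([-0.004,  0.   ,  0.002]), array([-0.    , -0.0007, -0.022 ]))
3 (array([-0.004,  0.   ,  0.002]), array([-0.    , -0.0021, -0.0329]))
4 (array([-0.004,  0.   ,  0.002]), array([-0.    , -0.0042, -0.0438]))
5 (array([-0.004,  0.   ,  0.002]), array([-0.    , -0.007 , -0.0544]))
6 (array([-0.004,  0.   ,  0.002]), array([-0.    , -0.0105, -0.0649]))
7 (array([-0.004,  0.   ,  0.002]), array([ 0.    , -0.0147, -0.075 ]))
8 (array([-0.004,  0.   ,  0.002]), array([ 0.    , -0.0196, -0.0849]))
9 (array([-0.004,  0.   ,  0.002]), array([ 0.    , -0.025 , -0.0945]))
10 (array([-0.004,  0.   ,  0.002]), array([ 0.    , -0.0311, -0.1037]))
11 (array([-0.004,  0.   ,  0.002]), array([ 0.    , -0.0378, -0.1124]))
12 (array([-0.004,  0.   ,  0.002]), array([ 1.000e-04, -4.510e-02, -1.207e-01]))
```

Call:
step_arm:
  moves:
    - [[0,0,0,0.0005,0,-0.005,0],[0,0,0,0.0005,0,-0.011,0],[0,0,0,0.0005,-0.0003,-0.0165,0],[0,0,0,0.0005,-0.0007,-0.022,0],[0,0,0,0.0005,-0.0013,-0.0275,0],[0,0,0,0.0005,-0.0021,-0.033,0],[0,0,0,0.0005,-0.003,-0.0385,0],[0,0,0,0.0005,-0.0042,-0.0438,0],[0,0,0,0.0005,-0.0055,-0.049,0],[0,0,0,0.0005,-0.007,-0.0544,0],[0,0,0,0.0005,-0.0087,-0.0597,0],[0,0,0,0.0005,-0.0105,-0.0649,0]]

```text
clock: 5.9
tcp_pos: [0.4722, 0.1378, 0.0833]
orientation: [0.656, -0.27, 0.652, 0.269]
wrist_force: [0.7, 1.5, 7.6]
finger_gap: -0.0001
```

```bash
cat > chk.py <<'E'
from h import *
import sys
st=rep()
c=np.array([.6232,.0663])
p=st['tcp_pos'];d=p[:2]-c;print('tcp polar',np.hypot(*d),np.degrees(np.arctan2(d[1],d[0])))
for n in ['top','scene','wrist']:
    if n=='wrist': st=env.get_state()
    pic,dep=env.read_camera(n);save(n+sys.argv[1]+'.png',pic);W=cloud(n,dep,st)
    for r in env.silhouettes(n,'plunger_pad')[:1]:
        print(n,r['confidence'],np.round(r['uv']),np.round(np.nanmedian(W[r['mask']],0),4))
    rr=np.hypot(W[...,0]-c[0],W[...,1]-c[1]);
    q=np.hypot(W[...,0]-p[0],W[...,1]-p[1])
    m=(q<.045)&(W[...,2]>.068)&(W[...,2]<.08 if p[2]<.093 else W[...,2]<.094)&(rr>.13)
    Q=W[m]
    if len(Q)>10:
        lo,hi=np.percentile(Q,1,0),np.percentile(Q,99,0);e=(lo+hi)/2;g=e[:2]-c
        try:
            from scipy.optimize import least_squares
            b=least_squares(lambda v:np.maximum(np.hypot(Q[:,0]-v[0],Q[:,1]-v[1])-.027,0)*5+0*v[0],[e[0],e[1]])
        except Exception: pass
        print(n,len(Q),'box',np.round(e,4),np.round(hi-lo,3),'polar',np.round(np.hypot(*g),4),np.degrees(np.arctan2(g[1],g[0])).round(2))
E
python3 chk.py a
```

```text
clk 5.9 tcp [0.4722 0.1378 0.0833] F [0.7 1.5 7.6] q [ 0.121  0.26  -0.44   0.864 -0.     0.909] gap -0.0001
yyaw 134.79920792993042 x [ 0.006  0.001 -1.   ]
tcp polar 0.1670942778778367 154.67444322610393
top 0.38 [356. 240.] [ 0.4167 -0.2829  0.0191]
scene 0.66 [304. 219.] [0.4796 0.1498 0.073 ]
scene 231 box [0.4723 0.1439 0.0739] [0.051 0.052 0.011] polar 0.1697 152.77
wrist 0.69 [277. 227.] [0.4632 0.1515 0.0733]
wrist 5612 box [0.4713 0.1438 0.0742] [0.052 0.05  0.01 ] polar 0.1705 152.98
```

```bash
cat > plan.py <<'E'
from h import *
import sys
c=np.array([.6232,.0663]);st=env.get_state();p=st['tcp_pos'];d=p[:2]-c
a0=np.degrees(np.arctan2(d[1],d[0]));r0=np.hypot(*d);a1=float(sys.argv[1]);z=float(sys.argv[2]);n=int(sys.argv[3]);r1=float(sys.argv[4])
for k in range(1,n+1):
    a=np.radians(a0+(a1-a0)*k/n);r=r0+(r1-r0)*k/n
    print(k,*to([c[0]+r*np.cos(a),c[1]+r*np.sin(a),z],np.radians(134.8),st))
E
python3 plan.py 173 .0822 10 .1685
```

```text
1 [-0.001  0.003  0.005] [ 0.0009 -0.0018 -0.005 ]
2 [-0.001  0.003  0.005] [ 0.0009 -0.0037 -0.0099]
3 [-0.001  0.003  0.005] [ 0.0009 -0.0058 -0.0147]
4 [-0.001  0.003  0.005] [ 0.0009 -0.008  -0.0195]
5 [-0.001  0.003  0.005] [ 0.0009 -0.0104 -0.0243]
6 [-0.001  0.003  0.005] [ 0.0009 -0.0129 -0.0289]
7 [-0.001  0.003  0.005] [ 0.0008 -0.0156 -0.0335]
8 [-0.001  0.003  0.005] [ 0.0008 -0.0184 -0.038 ]
9 [-0.001  0.003  0.005] [ 0.0008 -0.0214 -0.0424]
10 [-0.001  0.003  0.005] [ 0.0008 -0.0245 -0.0467]
```

View pics/wrista.png

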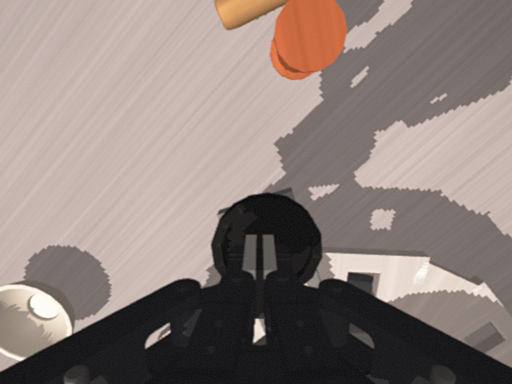

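The wrist view shows the dish around (267, 245) with the fingertips near (260, 250), well inside the rim. The table has turned about 20° and the fingertip leads it by about 2°. I'll carry on round.

Call:
step_arm:
  moves:
    - [[0,0.003,0.005,0.001,-0.0018,-0.005,0],[0,0.003,0.005,0.001,-0.0037,-0.01,0],[0,0.003,0.005,0.001,-0.0058,-0.0147,0],[0,0.003,0.005,0.001,-0.008,-0.0195,0],[0,0.003,0.005,0.001,-0.0104,-0.0243,0],[0,0.003,0.005,0.001,-0.013,-0.029,0],[0,0.003,0.005,0.001,-0.0156,-0.0335,0],[0,0.003,0.005,0.001,-0.0184,-0.038,0],[0,0.003,0.005,0.001,-0.0214,-0.0424,0],[0,0.003,0.005,0.001,-0.0245,-0.0467,0],[0,0.003,0.005,0.001,-0.0245,-0.0467,0]]

```text
clock: 7.3
tcp_pos: [0.4579, 0.0868, 0.0835]
orientation: [0.655, -0.27, 0.652, 0.269]
wrist_force: [0.4, -0.9, 8.0]
finger_gap: 0.0002
```

```bash
python3 chk.py b; python3 plan.py 178 .082 4 .169
```

```text
clk 7.3 tcp [0.4579 0.0868 0.0835] F [ 0.4 -0.9  8. ] q [ 0.014  0.217 -0.498  0.852  0.001  0.804] gap 0.0002
yyaw 134.76494347627855 x [ 0.004  0.001 -1.   ]
tcp polar 0.16660333327332047 172.91703594083032
scene 0.76 [297. 204.] [0.4632 0.1023 0.0738]
scene 235 box [0.4559 0.0958 0.0739] [0.054 0.052 0.011] polar 0.1699 169.99
wrist 0.89 [276. 226.] [0.4483 0.1021 0.0735]
wrist 6110 box [0.4556 0.0955 0.0744] [0.052 0.05  0.009] polar 0.1701 170.13
1 [-0.     0.003  0.003] [ 0.0015 -0.0018 -0.0033]
2 [-0.     0.003  0.003] [ 0.0015 -0.0038 -0.0065]
3 [-0.     0.003  0.003] [ 0.0015 -0.0058 -0.0097]
4 [-0.     0.003  0.003] [ 0.0015 -0.0079 -0.0129]
```

```bash
python3 plan.py 180 .082 5 .169
```

```text
1 [-0.     0.003  0.003] [ 0.0015 -0.0022 -0.0035]
2 [-0.     0.003  0.003] [ 0.0015 -0.0045 -0.007 ]
3 [-0.     0.003  0.003] [ 0.0015 -0.0069 -0.0104]
4 [-0.     0.003  0.003] [ 0.0015 -0.0094 -0.0138]
5 [-0.     0.003  0.003] [ 0.0015 -0.012  -0.0171]
```

Call:
step_arm:
  moves:
    - [[0,0.003,0.003,0.0015,-0.0022,-0.0035,0],[0,0.003,0.003,0.0015,-0.0045,-0.007,0],[0,0.003,0.003,0.0015,-0.0069,-0.0104,0],[0,0.003,0.003,0.0015,-0.0094,-0.0138,0],[0,0.003,0.003,0.0015,-0.012,-0.0171,0],[0,0.003,0.003,0.0015,-0.012,-0.0171,0]]

```text
clock: 8.2
tcp_pos: [0.4565, 0.0664, 0.0835]
orientation: [0.656, -0.27, 0.652, 0.269]
wrist_force: [1.1, -1.0, 7.7]
finger_gap: 0.0002
```

```bash
python3 chk.py c
```

```text
clk 8.2 tcp [0.4565 0.0664 0.0835] F [ 1.1 -1.   7.7] q [-0.03   0.208 -0.509  0.848  0.001  0.759] gap 0.0002
yyaw 134.78868552605778 x [ 0.005  0.001 -1.   ]
tcp polar 0.16665733788683723 179.97968780766547
scene 0.68 [241. 238.] [0.651  0.0995 0.0588]
scene 231 box [0.4535 0.0757 0.0741] [0.054 0.052 0.011] polar 0.17 176.84
wrist 0.85 [275. 223.] [0.4468 0.0818 0.0735]
wrist 6283 box [0.4534 0.0754 0.0745] [0.052 0.05  0.009] polar 0.17 176.93
```

Call:
step_arm:
  moves:
    - [[0,0,0,0.001,-0.0009,-0.0012,0],[0,0,0,0.001,-0.0009,-0.0012,0],[0,0,0,-0.003,-0.0009,-0.0012,0],[0,0,0,-0.006,-0.0009,-0.0012,0],[0,0,0,-0.009,-0.0009,-0.0012,0],[0,0,0,-0.009,-0.0009,-0.0012,0]]

```text
clock: 9.1
tcp_pos: [0.4567, 0.0654, 0.0931]
orientation: [0.656, -0.27, 0.652, 0.269]
wrist_force: [-0.1, 2.4, 3.7]
finger_gap: -0.0003
```

```bash
python3 - <<'E'
from h import *
rep()
E
```

```text
clk 9.1 tcp [0.4567 0.0654 0.0931] F [-0.1  2.4  3.7] q [-0.033  0.196 -0.497  0.871  0.001  0.756] gap -0.0003
yyaw 134.83056859758244 x [ 0.006  0.001 -1.   ]
```

The tip is at 82 mm and still carries about 4 N, so the plunger has followed it up and the pin is in the hole. Lifting clear now.

Call:
step_arm:
  moves:
    - [[0,0,0,-0.004,0,0,0],[0,0,0,-0.01,0,0,0],[0,0,0,-0.03,0,0,0],[0,0,0,-0.06,0,0,0],[0,0,0,-0.09,0,0,0],[0,0,0,-0.1,0,0,0],[0,0,0,-0.1,0,0,0]]

```text
clock: 9.8
tcp_pos: [0.4572, 0.0652, 0.1944]
orientation: [0.657, -0.271, 0.651, 0.269]
wrist_force: [0.6, 0.5, 0.0]
finger_gap: 0.0003
```

```bash
python3 - <<'E'
from h import *
st=rep();c=np.array([.6232,.0663])
for n in ['scene','top','wrist']:
    if n=='wrist': st=env.get_state()
    p,d=env.read_camera(n);save(n+'d.png',p);W=cloud(n,d,st)
    m=(W[...,2]>.07)&(W[...,2]<.097)&(np.hypot(W[...,0]-.453,W[...,1]-.0735)<.04)
    Q=W[m]
    if len(Q)<20: continue
    e=(np.percentile(Q,1,0)+np.percentile(Q,99,0))/2;g=e[:2]-c
    fl=Q[np.hypot(Q[:,0]-e[0],Q[:,1]-e[1])<.018]
    print(n,len(Q),e.round(4),'polar',np.hypot(*g).round(4),np.degrees(np.arctan2(g[1],g[0])).round(2),'floor z',np.median(fl[:,2]).round(4))
E
```

```text
clk 9.8 tcp [0.4572 0.0652 0.1944] F [0.6 0.5 0. ] q [-3.300e-02  1.100e-01 -3.310e-01  1.121e+00  1.000e-03  7.550e-01] gap 0.0003
yyaw 134.82454963729361 x [ 0.009  0.001 -1.   ]
scene 353 [0.4536 0.0744 0.0854] polar 0.1698 177.27 floor z 0.0836
wrist 3666 [0.4539 0.0735 0.0867] polar 0.1695 177.56 floor z 0.0844
```

View pics/scened.png

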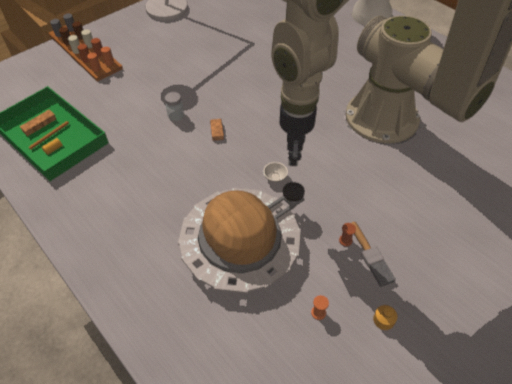

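The dish is at pixel (293, 191) at 177.3–177.6°. Its floor is at 84 mm, so the plunger is fully up, and the hand is about 100 mm above it. The loose things are where they started.

```bash
python3 - <<'E'
from h import *
print(env.hand_in())
E
```

```text
the job is handed in; nothing more can be done
None
```

The turntable is at the next hole with the plunger sprung up, and I handed the job in at about 10 s of the 35 s allowed. The hand-in reports no verdict, so success is my reading from the checks below.

**What I did:** I pressed the plunger about 12.8 mm down with the shut fingertips at the first hole. Keeping it 11–12 mm down, I carried the table anticlockwise along the arc. I then eased up until the pin rose into the next hole and lifted straight clear.

**Last checks:**
- **Table angle:** the dish went from 132.5° to 177.3–177.6° about the axis, a turn of about 45°.
- **Plunger:** the dish floor reads 83.6 mm in the scene camera and 84.4 mm in the wrist camera, against 84 mm when fully up.
- **Contact:** the wrist force is about 0, and the fingertips are about 100 mm above the dish.
- **Surroundings:** the loose things look unmoved in the scene picture, and the hand stayed clear of the hat block throughout.

**Checks that failed or disagreed:**
- The fingertip slid inside the dish and led it by about 3°, so I set the final angle from the camera's view of the dish, not from the tool's position.
- The top camera could not see the dish while the arm was over it. There the network gave a low-confidence wrong match, which I ignored.
- The scene network also once took the stand for the dish. I relied on depth measurements of the dish instead.

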